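# Fit the matching cabin to the boat on the mat

### The job

One of the two model boats stands on the green work mat: find out which, and set the loose cabin whose roof has that boat's colour into the well in its deck, lengthwise along the boat, upright and flat on the well's floor. Set it down and let go, do not drop it; leave the other boat's cabin where it stands.

Things in the scene. Friction and masses are not known exactly. Their poses are not given: they have to be found in the camera images.
- red_cabin_mid (a point): centre (half-way up, 26 mm above its underside) of the loose model cabin with the red roof: a solid block 64 mm long (its x axis) x 44 wide (y) x 52 high (z), white walls with small black windows, the whole top red; about 80 g. It stands upright on the table, clear of its neighbours. Its ends are alike.
- blue_cabin_mid (a point): centre (half-way up, 26 mm above its underside) of the loose model cabin with the blue roof: a solid block 64 mm long (its x axis) x 44 wide (y) x 52 high (z), white walls with small black windows, the whole top blue; about 80 g. It stands upright on the table, clear of its neighbours. Its ends are alike.
- red_boat_well (a point): floor centre of the cabin well in the red boat's wooden deck: recess 84 mm long (x, to the bow) x 64 wide (y) x 8 deep (z up), dark floor 79 mm above the table, deck 116 mm wide. Boat 350 mm long, fixed; brass post 85 mm and foredeck from 105 mm ahead of the centre, 101 mm high. The boats swap places: the one on the green mat has its well at y above -0.20 m, the other at y below -0.28 m.
- blue_boat_well (a point): floor centre of the cabin well in the blue boat's wooden deck: recess 84 mm long (x, to the bow) x 64 wide (y) x 8 deep (z up), dark floor 79 mm above the table, deck 116 mm wide. Boat 350 mm long, fixed; brass post 85 mm and foredeck from 105 mm ahead of the centre, 101 mm high. The boats swap places: the one on the green mat has its well at y above -0.20 m, the other at y below -0.28 m.
Things that resemble listed ones, but are neither listed nor needed, are in the scene too. Leave any orange or purple look-alike of the part that bears red_cabin_mid alone.

How it is judged:
By the outcome, as a careful person would: the job done as asked, in the order asked, and still so for the second after the job is handed in, with the robot touching nothing.
It also fails if it takes over 45 s, if anything falls off the work surface, if the arm or the gripper's body presses on something with over 40 N, if the wrist force passes 120 N, or if a joint passes its speed limit or range.

### The arm

A 6-joint arm with a two-finger parallel gripper is mounted at the origin on the work surface. World frame = base frame: x ahead of the robot, y to its left, z up, the work surface at z = 0. Lengths are in m, angles in degrees, forces in N, time in s.
With the tool pointing down it reaches from about 0.275 to 0.75 m from the base axis. Payload 10.2 kg.
Tool frame: the origin (TCP) lies on the centre line of the jaws, within the pads' length; the fingertips stand 19 mm ahead of it and the grasp point (between the pads) is the TCP; z points along the fingers, y is the direction in which the jaws open and shut (so a half turn about z gives the same grasp; the last joint's range is limited). The gripper opens to 85 mm and grips with 20 to 120 N. Pads are 22 mm wide; open, the fingers measure 114 mm over their backs; the gripper's body (76 mm by 85 mm) begins 54 mm behind the grasp point. The pads swing forward as they close: fully open they stand 13 mm farther back than shut.
Start: joints at [-87.284, 17.928, 85.812, -0, 76.261, -12.8], TCP at [0.14, -0.506, 0.25] pointing down, gripper open.
Joint ranges: [-168.41, 168.41], [-55.51, 124.54], [10.69, 146.95], [-70.63, 250.63], [1, 178], [-165.06, 165.06]. Speed limits (degrees/s): [136.94, 136.94, 172.46, 180, 180, 180].

### API

Orientations are given as a 3x3 rotation matrix whose columns are the frame's x, y, z axes.
In Python, from workcell import monitor, optics, workorder gives the robot as it stands.
- The arm moves only by the tool move_arm, never from a script. Its argument "moves" is a list of rows, each an object of numbers: "ax", "ay", "az": the turn, a rotation vector about the tool's x, y, z in degrees; "x", "y", "z": the shift along the tool's x, y, z in mm; "fingers": the closure in counts, from 0 (fully open) to 255 (shut). A call has 1 to 8 rows; each row is the pose to reach, as a shift and turn from the pose commanded when the call began, along the tool's axes at that moment; what a row does not reach only later rows make up. A row lasts 1/12 s, in which the tool goes at most 41.7 mm and 7.16 degrees, less where a joint would pass 70% of its speed; a pose out of reach is approached as far as the arm can. A call with a gripper value outside its range is refused whole. The fingers move at their own pace and stop on an object; "grip_force" is the grip in N (left out, the last holds). Time passes only in rows, so rows that repeat a pose let the fingers close. It gives the time, the measured TCP pose, the force and the opening at its end, in the units of the state.
- monitor.sense(): the state, without advancing time (a new reading comes with each control period).
- optics.grab_frame(name): name is "side" or "top" or "wrist"; returns a dict with "img" (384x512x3 uint8, red, green, blue), "z_map" (384x512 float32, m along the optical axis (not along the pixel's ray), 0 where there is no reading), "camera_matrix" (3x3 intrinsics, pixels), "camera_from_world" (4x4, takes a point from world to camera coordinates). Camera axes: x right, y down, z forward; pixel columns grow to the right and rows downward; lengths in m; the calibration is good to about 2 mm. A picture is of the moment at which its call begins.
- workorder.sign_off(): hands the job in, once; it reports no verdict.
The state is a dict: "time": time; "qpos": joint angles; "qd": joint speeds; "joint_torque": joint torques, N m; "ee_pos": TCP position; "eef_rot": TCP orientation; "force": force on the tool from outside, world axes, zero at the start; "moment": the same for the moment, N m; "grip_width": finger opening in m.
Only numpy, scipy, OpenCV 4.12 (cv2) and the standard library are available. Lean on these libraries where they do the work, as an engineer would, in place of code of your own. Each camera call takes 0.05 s, during which the arm holds its last target. There are 200 camera calls.

## Working session

There is one attempt and no reset: what is moved stays moved. The work goes in short steps, Python scripts to look and compute and a tool call to move; the robot and the scene stay as the last step left them, time stands still between calls to the robot, and variables do not carry over. Pictures are saved under pics/ and viewed, about 8 in all and at most 12, crops included, and the job is handed in when it is done.

Besides the shell and the picture viewer there is one more tool, called after "Emit:" in YAML: its name, and indented under it one key for each argument. move_arm: Moves the arm, as the interface text tells. Its arguments: {"type":"object","properties":{"moves":{"type":"array"},"grip_force":{"type":"number"}},"required":["moves"]}

```bash
mkdir -p pics
cat > h.py <<'E'
import numpy as np, cv2
from workcell import monitor, optics, workorder
def grab(n):
    f=optics.grab_frame(n); np.savez('%s.npz'%n,**f); return f
def world(f,u,v,z=None):
    K=f['camera_matrix'];T=np.linalg.inv(f['camera_from_world'])
    d=np.linalg.inv(K)@[u,v,1.]; 
    if z is None: p=d*f['z_map'][int(round(v)),int(round(u))]; return T[:3,:3]@p+T[:3,3]
    r=T[:3,:3]@d; return T[:3,3]+r*(z-T[2,3])/r[2]
def cloud(f):
    K=f['camera_matrix'];T=np.linalg.inv(f['camera_from_world'])
    v,u=np.mgrid[:384,:512]; p=np.stack([u,v,np.ones_like(u)],-1)@np.linalg.inv(K).T*f['z_map'][...,None]
    return p@T[:3,:3].T+T[:3,3]
def save(img,n): cv2.imwrite('pics/'+n,img[...,::-1])
E
python3 - <<'E'
from h import *
a=grab('top');b=grab('side');w=grab('wrist')
save(a['img'],'top.png'); save(b['img'],'side.png')
for f in(a,b,w):print(np.linalg.inv(f['camera_from_world']).round(3).tolist(),(f['z_map']>0).mean())
print(monitor.sense())
E
```

```text
[[0.029, -0.994, 0.108, 0.529], [-1.0, -0.029, -0.001, 0.005], [0.004, -0.108, -0.994, 1.035], [0.0, 0.0, 0.0, 1.0]] 0.9958852132161459
[[-0.99, -0.105, 0.089, 0.504], [-0.138, 0.763, -0.632, 0.855], [-0.002, -0.638, -0.77, 1.148], [0.0, 0.0, 0.0, 1.0]] 0.9960123697916666
[[0.268, -0.928, -0.258, 0.205], [-0.963, -0.258, -0.071, -0.487], [-0.001, 0.268, -0.963, 0.375], [0.0, 0.0, 0.0, 1.0]] 0.99578857421875
{'time': 0.15, 'qpos': array([-8.72841083e+01,  1.79518927e+01,  8.58406901e+01, -3.57753980e-04,
        7.62596858e+01, -1.27994700e+01]), 'qd': array([-0.04431617, -0.17016696, -0.17904324, -0.12432644, -0.00556163,
        0.02200364]), 'joint_torque': array([ 1.90384846e-03, -4.12362564e+01, -2.59799588e+01, -1.64005237e-04,
        3.16404992e-03, -4.61584392e-06]), 'ee_pos': array([ 0.14041889, -0.50571621,  0.24989002]), 'eef_rot': array([[ 9.63558376e-01,  2.67498137e-01, -4.92845857e-05],
       [ 2.67498070e-01, -9.63557965e-01,  9.10948511e-04],
       [ 1.96188475e-04, -8.90935599e-04, -9.99999584e-01]]), 'force': array([-0.81035824, -0.41805449,  1.25345637]), 'moment': array([-0.00685565,  0.04212263, -0.005591  ]), 'grip_width': 0.08546482670818185}
```

View pics/top.png

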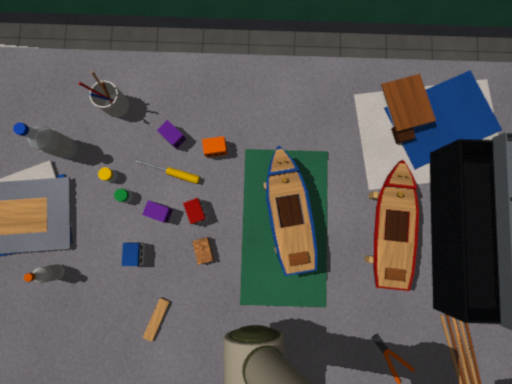

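View pics/side.png

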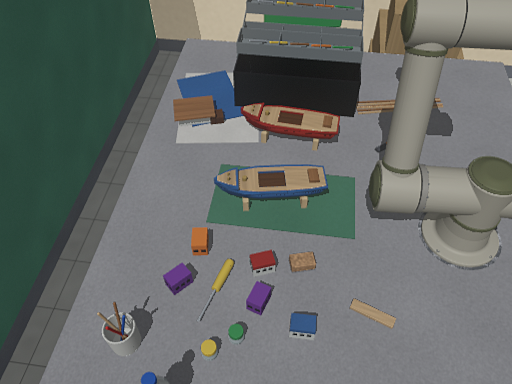

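The blue boat is on the green mat (well at top (290,211), side (272,179)). The blue cabin is at top (131,254), side (303,325). Measuring both from both views.

Run:
```python
from h import *
def rect(P,lab):
    c,s,ang=cv2.minAreaRect((P[:,:2]*1000).astype(np.float32))
    b=cv2.boxPoints((c,s,ang)); e=[b[1]-b[0],b[2]-b[1]]; L=max(e,key=np.linalg.norm)
    print(lab,len(P),np.round(c,1),np.round(s,1),'yaw',np.degrees(np.arctan2(L[1],L[0])).round(1)%180,'z',np.percentile(P[:,2],[5,50,95]).round(4))
for n,cab,well in(('top',(131,254),(290,211)),('side',(303,325),(272,179))):
    f=dict(np.load(n+'.npz')); C=cloud(f); I=f['img'].astype(int)
    u,v=cab; m=np.zeros((384,512),bool); m[v-25:v+25,u-25:u+25]=1
    r=m&(I[...,2]>I[...,0]+40)&(C[...,2]>.03)
    z=C[r][:,2]; rr=r&(C[...,2]>.045); rect(C[rr],n+' roof')
    # colour-only two-view check: ray at roof plane
    vv,uu=np.nonzero(rr); print(' pix',uu.mean(),vv.mean())
    u,v=well; m[:]=0; m[v-28:v+28,u-28:u+28]=1
    d=m&(I.sum(2)<160)&(C[...,2]>.072)&(C[...,2]<.090)
    k,lab=cv2.connectedComponents(d.astype(np.uint8)); d=lab==lab[v,u]; rect(C[d],n+' well')
    dk=m&(I[...,0]>I[...,2]+40)&(I.sum(2)>250); print(' deck z',np.median(C[dk][:,2]),I[v,u],C[v,u])
# triangulate
import itertools
a=np.load('top.npz');b=np.load('side.npz')
P=[x['camera_matrix']@x['camera_from_world'][:3] for x in(a,b)]
def tri(p,q):
    X=cv2.triangulatePoints(P[0],P[1],np.array(p,float),np.array(q,float)); return (X[:3]/X[3]).ravel()
print(tri((290,211),(272,179)))
def crop(n,u,v,h,s): 
    i=np.load(n+'.npz')['img'][v-h:v+h,u-h:u+h]; return cv2.resize(i,None,fx=s,fy=s,interpolation=cv2.INTER_NEAREST)
g=lambda n,u,v:crop(n,u,v,30,6)
save(np.hstack([g('top',131,254),g('side',303,325)]),'c.png')
```

```text
top roof 372 [474.2 196.2] [ 64.  393.7] yaw 96.8 z [0.0498 0.0529 0.0555]
 pix 130.10752688172042 254.0268817204301
top well 658 [586.5 -72.2] [80.5 62.4] yaw 11.3 z [0.077  0.0799 0.0828]
 deck z 0.08797606339115505 [59 31 17] [ 0.58477483 -0.07437207  0.08343709]
side roof 443 [452.5 368.8] [63.6 47. ] yaw 0.4 z [0.0478 0.0515 0.0548]
 pix 302.73814898419863 322.3747178329571
side well 196596 [ 388.2 -565.5] [2841.8 2518.5] yaw 89.6 z [-7.436e-01 -1.000e-04  3.474e-01]
 deck z 0.08670124046049321 [76 56 44] [ 0.58321454 -0.07408366  0.0790749 ]
[ 0.58394518 -0.07481489  0.07825641]
```

View pics/c.png

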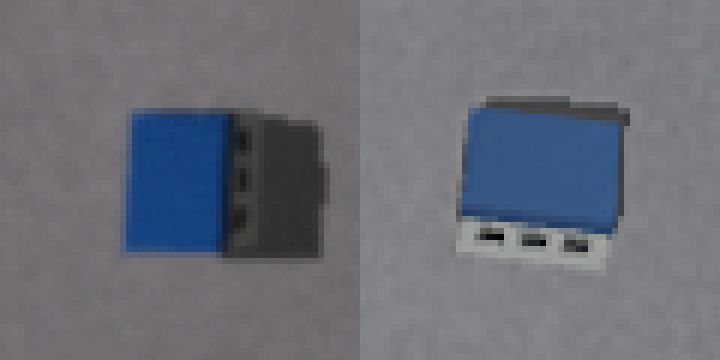

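The crop shows the blue roof nearly axis-aligned in both views, with its long windowed side facing the robot's right (-y). I'll refine the fits by intersecting colour masks with the height planes.

```bash
cat >> h.py <<'E'
def fit(f,mask,z,lab=''):
    k,L,st,_=cv2.connectedComponentsWithStats(mask.astype(np.uint8)); mask=L==1+np.argmax(st[1:,4])
    vv,uu=np.nonzero(mask); P=np.array([world(f,u,v,z) for u,v in zip(uu,vv)])[:,:2]*1000
    c,s,a=cv2.minAreaRect(P.astype(np.float32)); b=cv2.boxPoints((c,s,a)); l=max(b[1]-b[0],b[2]-b[1],key=np.linalg.norm)
    zz=cloud(f)[mask][:,2]
    print(lab,len(P),'rect',np.round(c,1),np.round(s,1),'mean',P.mean(0).round(1),'yaw',np.degrees(np.arctan2(l[1],l[0])).round(1)%180,'zmed',np.median(zz).round(4),'pix',uu.mean().round(1),vv.mean().round(1))
    return uu.mean(),vv.mean()
def box(u,v,h):
    m=np.zeros((384,512),bool); m[v-h:v+h,u-h:u+h]=1; return m
def tri(fa,fb,p,q):
    M=[x['camera_matrix']@x['camera_from_world'][:3] for x in(fa,fb)]
    X=cv2.triangulatePoints(M[0],M[1],np.array(p,float),np.array(q,float)); return (X[:3]/X[3]).ravel().round(4)
E
python3 - <<'E'
from h import *
F={n:dict(np.load(n+'.npz')) for n in('top','side')}; R={};W={}
for n,c,w,t in(('top',(131,254),(290,211),230),('side',(303,325),(272,179),260)):
    f=F[n]; I=f['img'].astype(int)
    R[n]=fit(f,box(*c,22)&(I[...,2]>I[...,0]+40)&(I[...,2]>100),.052,n+' roof')
    W[n]=fit(f,box(*w,26)&(I.sum(2)<t),.079,n+' well')
for Q in(R,W): print(tri(F['top'],F['side'],Q['top'],Q['side']))
# deck/hull yaw from the whole boat: post to stern hatch
i=F['side']['img'][150:210,205:345]; save(cv2.resize(i,None,fx=5,fy=5,interpolation=0),'d.png')
E
```

```text
top roof 359 rect [453.6 368.4] [62.  41.8] mean [453.5 368.2] yaw 3.9 zmed 0.0529 pix 129.5 254.0
top well 716 rect [586.9 -72.7] [83.7 64.7] mean [586.7 -72.6] yaw 11.2 zmed 0.0799 pix 289.2 210.4
side roof 470 rect [452.6 371.5] [63.5 49.4] mean [452.3 371.8] yaw 0.7 zmed 0.0513 pix 302.9 322.9
side well 434 rect [574.7  -6. ] [158.7  42.7] mean [574.   -5.3] yaw 15.9 zmed 0.0521 pix 272.4 196.2
[0.4524 0.3699 0.0474]
[ 0.5847 -0.0802 -0.0139]
```

Emit:
move_arm:
  moves:
    - {"x": 359, "y": -322, "z": -20}
    - {"x": 359, "y": -322, "z": -20}
    - {"x": 359, "y": -322, "z": -20}
    - {"x": 359, "y": -322, "z": -20}
    - {"x": 359, "y": -322, "z": -20}
    - {"x": 359, "y": -322, "z": -20}
    - {"x": 359, "y": -322, "z": -20}
    - {"x": 359, "y": -322, "z": -20}

```text
schema error: expected keys ax, ay, az, x, y, z, fingers
```

Emit:
move_arm:
  moves:
    - {"ax": 0, "ay": 0, "az": 0, "x": 359, "y": -322, "z": -20, "fingers": 0}
    - {"ax": 0, "ay": 0, "az": 0, "x": 359, "y": -322, "z": -20, "fingers": 0}
    - {"ax": 0, "ay": 0, "az": 0, "x": 359, "y": -322, "z": -20, "fingers": 0}
    - {"ax": 0, "ay": 0, "az": 0, "x": 359, "y": -322, "z": -20, "fingers": 0}
    - {"ax": 0, "ay": 0, "az": 0, "x": 359, "y": -322, "z": -20, "fingers": 0}
    - {"ax": 0, "ay": 0, "az": 0, "x": 359, "y": -322, "z": -20, "fingers": 0}
    - {"ax": 0, "ay": 0, "az": 0, "x": 359, "y": -322, "z": -20, "fingers": 0}
    - {"ax": 0, "ay": 0, "az": 0, "x": 359, "y": -322, "z": -20, "fingers": 0}

```text
time: 0.82
ee_pos: [0.3203, -0.2234, 0.2642]
eef_rot: [[0.964, 0.267, 0.0], [0.267, -0.964, -0.0], [0.0, 0.0, -1.0]]
force: [0.7, -0.4, -0.7]
grip_width: 0.0853
```

Emit:
move_arm:
  moves:
    - {"ax": 0, "ay": 0, "az": 12.5, "x": 287, "y": -535, "z": 0, "fingers": 0}
    - {"ax": 0, "ay": 0, "az": 12.5, "x": 287, "y": -535, "z": 0, "fingers": 0}
    - {"ax": 0, "ay": 0, "az": 12.5, "x": 287, "y": -535, "z": 0, "fingers": 0}
    - {"ax": 0, "ay": 0, "az": 12.5, "x": 287, "y": -535, "z": 0, "fingers": 0}
    - {"ax": 0, "ay": 0, "az": 12.5, "x": 287, "y": -535, "z": 0, "fingers": 0}
    - {"ax": 0, "ay": 0, "az": 12.5, "x": 287, "y": -535, "z": 0, "fingers": 0}
    - {"ax": 0, "ay": 0, "az": 12.5, "x": 287, "y": -535, "z": 0, "fingers": 0}
    - {"ax": 0, "ay": 0, "az": 12.5, "x": 287, "y": -535, "z": 0, "fingers": 0}

```text
time: 1.48
ee_pos: [0.3906, 0.0908, 0.2642]
eef_rot: [[0.999, 0.053, 0.0], [0.053, -0.999, -0.0], [0.0, 0.0, -1.0]]
force: [1.3, -1.5, 0.3]
grip_width: 0.0855
```

Emit:
move_arm:
  moves:
    - {"ax": 0, "ay": 0, "az": 0, "x": 77, "y": -274, "z": 64, "fingers": 0}
    - {"ax": 0, "ay": 0, "az": 0, "x": 77, "y": -274, "z": 64, "fingers": 0}
    - {"ax": 0, "ay": 0, "az": 0, "x": 77, "y": -274, "z": 64, "fingers": 0}
    - {"ax": 0, "ay": 0, "az": 0, "x": 77, "y": -274, "z": 64, "fingers": 0}
    - {"ax": 0, "ay": 0, "az": 0, "x": 77, "y": -274, "z": 64, "fingers": 0}
    - {"ax": 0, "ay": 0, "az": 0, "x": 77, "y": -274, "z": 64, "fingers": 0}
    - {"ax": 0, "ay": 0, "az": 0, "x": 77, "y": -274, "z": 64, "fingers": 0}
    - {"ax": 0, "ay": 0, "az": 0, "x": 77, "y": -274, "z": 64, "fingers": 0}

```text
time: 2.15
ee_pos: [0.4526, 0.3709, 0.1965]
eef_rot: [[0.998, 0.057, -0.004], [0.057, -0.998, -0.001], [-0.004, 0.0, -1.0]]
force: [1.0, 0.5, 0.3]
grip_width: 0.0853
```

Run:
```python
from h import *
f=grab('wrist'); save(f['img'],'w1.png'); I=f['img'].astype(int)
s=monitor.sense(); print(s['ee_pos'].round(4),s['eef_rot'].round(3).tolist(),s['qpos'].round(1))
p=fit(f,(I[...,2]>I[...,0]+40)&(I[...,2]>100),.052,'wrist roof')
t=dict(np.load('top.npz')); print(tri(t,f,(129.5,254.0),p))
```

```text
[0.4525 0.3685 0.1976] [[0.998, 0.056, -0.003], [0.056, -0.998, -0.001], [-0.003, 0.001, -1.0]] [ 27.7  27.8  79.5   0.   72.9 114.4]
wrist roof 3160 rect [452.4 368.6] [64.  44.2] mean [453.4 368.7] yaw 0.9 zmed 0.0532 pix 256.3 182.0
[0.4535 0.3686 0.0511]
```

View pics/w1.png

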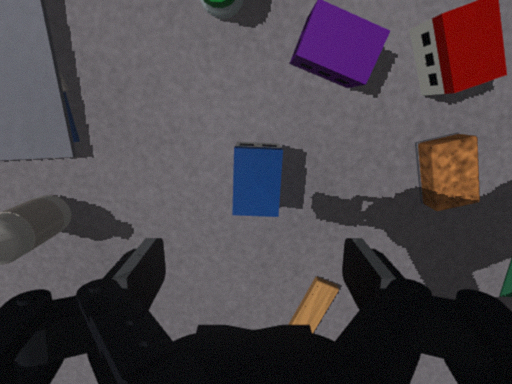

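Roof at wrist pixel (256,182), 64×44 mm, yaw ≈1°, top at z≈0.051–0.053. Both views agree and the fingers have clearance on both sides, so I'll descend and grip.

Emit:
move_arm:
  moves:
    - {"ax": 0, "ay": 0, "az": 2.3, "x": 0, "y": 0, "z": 35, "fingers": 0}
    - {"ax": 0, "ay": 0, "az": 2.3, "x": 0, "y": 0, "z": 70, "fingers": 0}
    - {"ax": 0, "ay": 0, "az": 2.3, "x": 0, "y": 0, "z": 100, "fingers": 0}
    - {"ax": 0, "ay": 0, "az": 2.3, "x": 0, "y": 0, "z": 125, "fingers": 0}
    - {"ax": 0, "ay": 0, "az": 2.3, "x": 0, "y": 0, "z": 145, "fingers": 0}
    - {"ax": 0, "ay": 0, "az": 2.3, "x": 0, "y": 0, "z": 158, "fingers": 0}
    - {"ax": 0, "ay": 0, "az": 2.3, "x": 0, "y": 0, "z": 158, "fingers": 0}
    - {"ax": 0, "ay": 0, "az": 2.3, "x": 0, "y": 0, "z": 158, "fingers": 0}

```text
time: 2.87
ee_pos: [0.4535, 0.3655, 0.0426]
eef_rot: [[1.0, 0.012, -0.0], [0.012, -1.0, -0.0], [-0.0, 0.0, -1.0]]
force: [0.2, -0.3, 0.3]
grip_width: 0.0854
```

Emit:
move_arm:
  moves:
    - {"ax": 0, "ay": 0, "az": 0, "x": 0, "y": 0, "z": 0, "fingers": 60}
    - {"ax": 0, "ay": 0, "az": 0, "x": 0, "y": 0, "z": 0, "fingers": 90}
    - {"ax": 0, "ay": 0, "az": 0, "x": 0, "y": 0, "z": 0, "fingers": 120}
    - {"ax": 0, "ay": 0, "az": 0, "x": 0, "y": 0, "z": 0, "fingers": 150}
    - {"ax": 0, "ay": 0, "az": 0, "x": 0, "y": 0, "z": 0, "fingers": 180}
    - {"ax": 0, "ay": 0, "az": 0, "x": 0, "y": 0, "z": 0, "fingers": 200}
    - {"ax": 0, "ay": 0, "az": 0, "x": 0, "y": 0, "z": 0, "fingers": 200}
    - {"ax": 0, "ay": 0, "az": 0, "x": 0, "y": 0, "z": 0, "fingers": 200}
  grip_force: 30

```text
time: 3.53
ee_pos: [0.4538, 0.3664, 0.0431]
eef_rot: [[1.0, 0.013, 0.001], [0.013, -1.0, 0.001], [0.001, -0.001, -1.0]]
force: [-1.6, -0.5, 6.3]
grip_width: 0.0435
```

Emit:
move_arm:
  moves:
    - {"ax": 0, "ay": 0, "az": 0, "x": 0, "y": 0, "z": -15, "fingers": 200}
    - {"ax": 0, "ay": 0, "az": 0, "x": 0, "y": 0, "z": -40, "fingers": 200}
    - {"ax": 0, "ay": 0, "az": 0, "x": 0, "y": 0, "z": -75, "fingers": 200}
    - {"ax": 0, "ay": 0, "az": 0, "x": 0, "y": 0, "z": -110, "fingers": 200}
    - {"ax": 0, "ay": 0, "az": 0, "x": 0, "y": 0, "z": -145, "fingers": 200}
    - {"ax": 0, "ay": 0, "az": 0, "x": 0, "y": 0, "z": -170, "fingers": 200}
    - {"ax": 0, "ay": 0, "az": 0, "x": 0, "y": 0, "z": -180, "fingers": 200}
    - {"ax": 0, "ay": 0, "az": 0, "x": 0, "y": 0, "z": -180, "fingers": 200}

```text
time: 4.2
ee_pos: [0.4538, 0.3665, 0.224]
eef_rot: [[1.0, 0.013, 0.003], [0.013, -1.0, 0.002], [0.003, -0.002, -1.0]]
force: [0.9, 0.4, -1.3]
grip_width: 0.0435
```

Run:
```python
from h import *
f=grab('side'); w=grab('wrist'); save(np.hstack([f['img'][130:,150:406],w['img'][130:,128:384]]),'l.png')
s=monitor.sense(); print(s['ee_pos'].round(4),s['grip_width'],s['force'].round(1),s['qpos'].round(1))
```

```text
[0.4528 0.3659 0.2204] 0.043481052891876856 [ 0.4  0.1 -1.5] [ 27.4  26.5  78.   -0.   75.6 116.7]
```

View pics/l.png

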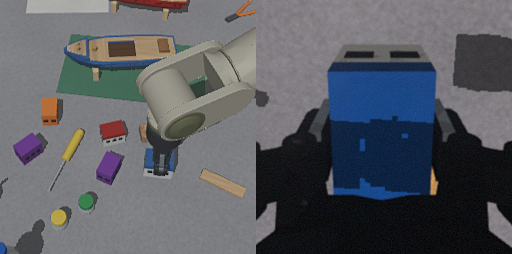

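The cabin is held squarely (wrist crop, roof centred between the pads near (380,130)). Moving over the boat.

Emit:
move_arm:
  moves:
    - {"ax": 0, "ay": 0, "az": -5, "x": 10, "y": 30, "z": 0, "fingers": 200}
    - {"ax": 0, "ay": 0, "az": -10.4, "x": 20, "y": 65, "z": 0, "fingers": 200}
    - {"ax": 0, "ay": 0, "az": -10.4, "x": 30, "y": 100, "z": 0, "fingers": 200}
    - {"ax": 0, "ay": 0, "az": -10.4, "x": 40, "y": 138, "z": 0, "fingers": 200}
    - {"ax": 0, "ay": 0, "az": -10.4, "x": 50, "y": 175, "z": 0, "fingers": 200}
    - {"ax": 0, "ay": 0, "az": -10.4, "x": 60, "y": 210, "z": 0, "fingers": 200}
    - {"ax": 0, "ay": 0, "az": -10.4, "x": 70, "y": 245, "z": 0, "fingers": 200}
    - {"ax": 0, "ay": 0, "az": -10.4, "x": 80, "y": 280, "z": 0, "fingers": 200}

```text
time: 4.97
ee_pos: [0.5362, 0.0854, 0.2197]
eef_rot: [[0.981, 0.193, -0.004], [0.193, -0.981, 0.0], [-0.004, -0.001, -1.0]]
force: [-0.1, 1.1, -0.1]
grip_width: 0.0429
```

Emit:
move_arm:
  moves:
    - {"ax": 0, "ay": 0, "az": 0, "x": 4, "y": 35, "z": 0, "fingers": 200}
    - {"ax": 0, "ay": 0, "az": 0, "x": 8, "y": 70, "z": 0, "fingers": 200}
    - {"ax": 0, "ay": 0, "az": 0, "x": 12, "y": 105, "z": 0, "fingers": 200}
    - {"ax": 0, "ay": 0, "az": 0, "x": 16, "y": 135, "z": 0, "fingers": 200}
    - {"ax": 0, "ay": 0, "az": 0, "x": 19, "y": 155, "z": 0, "fingers": 200}
    - {"ax": 0, "ay": 0, "az": 0, "x": 19, "y": 165, "z": 0, "fingers": 200}
    - {"ax": 0, "ay": 0, "az": 0, "x": 19, "y": 165, "z": 0, "fingers": 200}
    - {"ax": 0, "ay": 0, "az": 0, "x": 19, "y": 165, "z": 0, "fingers": 200}

```text
time: 5.63
ee_pos: [0.5867, -0.0703, 0.2208]
eef_rot: [[0.981, 0.193, -0.002], [0.193, -0.981, 0.001], [-0.002, -0.002, -1.0]]
force: [0.4, 0.9, -0.2]
grip_width: 0.0438
```

Run:
```python
from h import *
f=grab('side'); w=grab('wrist'); save(np.hstack([f['img'][80:280,180:380],w['img'][:200,128:384]]),'m.png')
cv2.imwrite('pics/m.png',cv2.resize(cv2.imread('pics/m.png'),None,fx=1.75,fy=1.75))
s=monitor.sense(); print(s['ee_pos'].round(4),s['eef_rot'].round(3).tolist(),s['grip_width'],s['force'].round(1))
I=w['img'].astype(int); zr=s['ee_pos'][2]-.043+.052
fit(w,(I[...,2]>I[...,0]+40)&(I[...,2]>40)&(cloud(w)[...,2]>.18),zr,'held roof %.3f'%zr)
```

```text
[ 0.5868 -0.0696  0.2216] [[0.981, 0.194, -0.001], [0.194, -0.981, 0.001], [-0.001, -0.001, -1.0]] 0.04389293164897641 [-0.7  0.2 -1. ]
held roof 0.231 13677 rect [588.6 -68.9] [65.6 45. ] mean [591.8 -68.3] yaw 11.2 zmed 0.2313 pix 253.5 257.9
```

View pics/m.png

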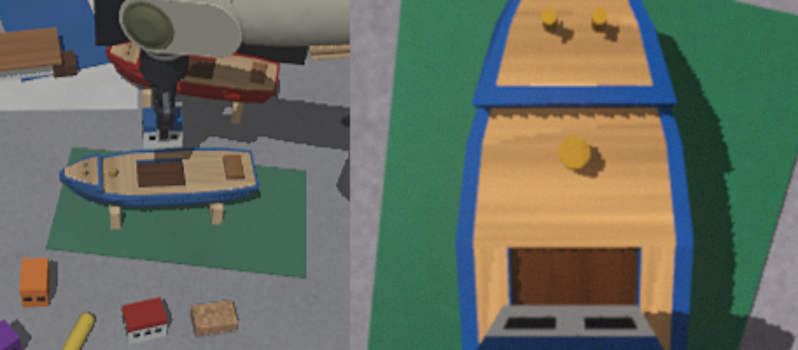

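Well front edge is at wrist px (218,141)–(295,141), and the post is at about (256,87). The cabin hangs just above the well and aligned with it. Checking the well centre against this view and sizing the last correction.

Run:
```python
from h import *
w=dict(np.load('wrist.npz')); t=dict(np.load('top.npz'))
a,b=[world(w,u,141,.087)*1000 for u in(218.3,294.9)]
e=(b-a)[:2]; print('front edge',np.hypot(*e).round(1),'yaw',(np.degrees(np.arctan2(e[1],e[0]))+90).round(1))
d=np.array([-e[1],e[0]])/np.hypot(*e); print('well from wrist',((a+b)[:2]/2-42*d).round(1))
C=cloud(w); print('deck z',np.median(C[105:130,235:280,2]),'well floor z',np.median(C[148:160,230:285,2]))
# two-view height: match a well front corner in top view (rect corner, floor-plane fit) with wrist
T=t['camera_from_world'];K=t['camera_matrix']
I=t['img'].astype(int); m=box(290,211,26)&(I.sum(2)<230); k,L,st,_=cv2.connectedComponentsWithStats(m.astype(np.uint8)); m=L==1+np.argmax(st[1:,4])
q=cv2.boxPoints(cv2.minAreaRect(np.argwhere(m)[:,::-1].astype(np.float32))); q=q[np.argsort(q[:,1])][:2]; q=q[np.argsort(q[:,0])]; print(q.tolist())
for p,c in zip(q,((218.3,141),(294.9,141))): print('tri',tri(t,w,p,c))
```

```text
front edge 65.9 yaw 11.2
well from wrist [585.4 -72.1]
deck z 0.08872204441798925 well floor z 0.0804796657184394
[[275.2161865234375, 197.2973175048828], [298.4053955078125, 193.4324493408203]]
tri [ 0.6207 -0.0324  0.0915]
tri [ 0.6332 -0.0959  0.0895]
```

Everything agrees to about 1.5 mm. Shifting x −3, y +3 and lowering about 100 mm, the last part slowly while watching force.

Emit:
move_arm:
  moves:
    - {"ax": 0, "ay": 0, "az": 0, "x": -3, "y": 3, "z": 25, "fingers": 200}
    - {"ax": 0, "ay": 0, "az": 0, "x": -3, "y": 3, "z": 50, "fingers": 200}
    - {"ax": 0, "ay": 0, "az": 0, "x": -3, "y": 3, "z": 68, "fingers": 200}
    - {"ax": 0, "ay": 0, "az": 0, "x": -3, "y": 3, "z": 80, "fingers": 200}
    - {"ax": 0, "ay": 0, "az": 0, "x": -3, "y": 3, "z": 88, "fingers": 200}
    - {"ax": 0, "ay": 0, "az": 0, "x": -3, "y": 3, "z": 94, "fingers": 200}
    - {"ax": 0, "ay": 0, "az": 0, "x": -3, "y": 3, "z": 96, "fingers": 200}
    - {"ax": 0, "ay": 0, "az": 0, "x": -3, "y": 3, "z": 96, "fingers": 200}

```text
time: 6.4
ee_pos: [0.5849, -0.0741, 0.1263]
eef_rot: [[0.981, 0.193, 0.0], [0.193, -0.981, -0.0], [0.0, 0.0, -1.0]]
force: [0.2, 0.6, -1.2]
grip_width: 0.0437
```

Run:
```python
from h import *
f=grab('side'); w=grab('wrist'); a=cv2.resize(f['img'][120:210,200:340],None,fx=5,fy=5,interpolation=1); save(a,'n.png')
for i in range(3):
  s=monitor.sense(); print(s['ee_pos'].round(4),s['force'].round(1))
```

```text
[ 0.5852 -0.0745  0.1269] [ 0.2 -0.3 -1.9]
[ 0.5852 -0.0745  0.1269] [ 0.2 -0.3 -1.9]
[ 0.5852 -0.0745  0.1269] [ 0.2 -0.3 -1.9]
```

View pics/n.png

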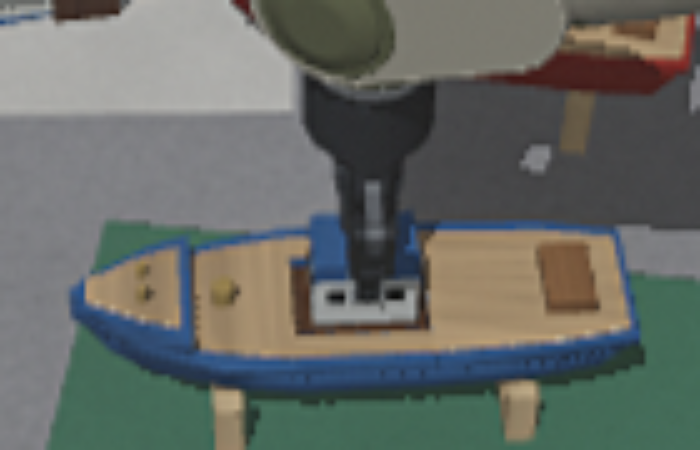

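The cabin is in the well opening, with dark floor visible around it at about (300–425, 320), and no contact yet. Lowering by half-millimetres until the force rises.

Emit:
move_arm:
  moves:
    - {"ax": 0, "ay": 0, "az": 0, "x": 0, "y": 0, "z": 0.5, "fingers": 200}
    - {"ax": 0, "ay": 0, "az": 0, "x": 0, "y": 0, "z": 1, "fingers": 200}
    - {"ax": 0, "ay": 0, "az": 0, "x": 0, "y": 0, "z": 1.5, "fingers": 200}
    - {"ax": 0, "ay": 0, "az": 0, "x": 0, "y": 0, "z": 2, "fingers": 200}
    - {"ax": 0, "ay": 0, "az": 0, "x": 0, "y": 0, "z": 2.5, "fingers": 200}
    - {"ax": 0, "ay": 0, "az": 0, "x": 0, "y": 0, "z": 2.5, "fingers": 200}

```text
time: 7.0
ee_pos: [0.5848, -0.0745, 0.1235]
eef_rot: [[0.981, 0.193, -0.0], [0.193, -0.981, 0.0], [-0.0, -0.0, -1.0]]
force: [0.2, 0.4, -0.5]
grip_width: 0.0433
```

Emit:
move_arm:
  moves:
    - {"ax": 0, "ay": 0, "az": 0, "x": 0, "y": 0, "z": 0.5, "fingers": 200}
    - {"ax": 0, "ay": 0, "az": 0, "x": 0, "y": 0, "z": 1, "fingers": 200}
    - {"ax": 0, "ay": 0, "az": 0, "x": 0, "y": 0, "z": 1, "fingers": 200}

```text
time: 7.25
ee_pos: [0.5848, -0.0745, 0.1225]
eef_rot: [[0.981, 0.193, -0.0], [0.193, -0.981, 0.0], [-0.0, -0.0, -1.0]]
force: [-0.3, -0.8, -1.3]
grip_width: 0.0436
```

Emit:
move_arm:
  moves:
    - {"ax": 0, "ay": 0, "az": 0, "x": 0, "y": 0, "z": 0.5, "fingers": 200}
    - {"ax": 0, "ay": 0, "az": 0, "x": 0, "y": 0, "z": 0.5, "fingers": 200}

```text
time: 7.42
ee_pos: [0.5849, -0.0745, 0.1222]
eef_rot: [[0.981, 0.193, 0.0], [0.193, -0.981, -0.0], [0.0, 0.0, -1.0]]
force: [0.2, -0.2, -0.5]
grip_width: 0.0431
```

Emit:
move_arm:
  moves:
    - {"ax": 0, "ay": 0, "az": 0, "x": 0, "y": 0, "z": 0.5, "fingers": 200}
    - {"ax": 0, "ay": 0, "az": 0, "x": 0, "y": 0, "z": 0.5, "fingers": 200}

```text
time: 7.58
ee_pos: [0.5849, -0.0746, 0.1222]
eef_rot: [[0.981, 0.193, 0.0], [0.193, -0.981, -0.0], [0.0, 0.0, -1.0]]
force: [-2.5, -0.3, 4.6]
grip_width: 0.0433
```

Contact: the force rose to +4.6 N, z stopped falling, and the height matches the predicted 0.122. Releasing gently.

Emit:
move_arm:
  moves:
    - {"ax": 0, "ay": 0, "az": 0, "x": 0, "y": 0, "z": 0, "fingers": 110}
    - {"ax": 0, "ay": 0, "az": 0, "x": 0, "y": 0, "z": 0, "fingers": 90}
    - {"ax": 0, "ay": 0, "az": 0, "x": 0, "y": 0, "z": 0, "fingers": 60}
    - {"ax": 0, "ay": 0, "az": 0, "x": 0, "y": 0, "z": 0, "fingers": 30}
    - {"ax": 0, "ay": 0, "az": 0, "x": 0, "y": 0, "z": 0, "fingers": 10}
    - {"ax": 0, "ay": 0, "az": 0, "x": 0, "y": 0, "z": 0, "fingers": 10}
    - {"ax": 0, "ay": 0, "az": 0, "x": 0, "y": 0, "z": 0, "fingers": 10}

```text
time: 8.17
ee_pos: [0.5849, -0.0745, 0.1216]
eef_rot: [[0.981, 0.193, -0.0], [0.193, -0.981, 0.0], [-0.0, -0.0, -1.0]]
force: [0.0, -0.2, 0.5]
grip_width: 0.0819
```

Emit:
move_arm:
  moves:
    - {"ax": 0, "ay": 0, "az": 0, "x": 0, "y": 0, "z": -10, "fingers": 10}
    - {"ax": 0, "ay": 0, "az": 0, "x": 0, "y": 0, "z": -25, "fingers": 10}
    - {"ax": 0, "ay": 0, "az": 0, "x": 0, "y": 0, "z": -45, "fingers": 10}
    - {"ax": 0, "ay": 0, "az": 0, "x": 0, "y": 0, "z": -70, "fingers": 10}
    - {"ax": 0, "ay": 0, "az": 0, "x": 0, "y": 0, "z": -95, "fingers": 10}
    - {"ax": 0, "ay": 0, "az": 0, "x": 0, "y": 0, "z": -120, "fingers": 10}
    - {"ax": 0, "ay": 0, "az": 0, "x": 0, "y": 0, "z": -130, "fingers": 10}
    - {"ax": 0, "ay": 0, "az": 0, "x": 0, "y": 0, "z": -130, "fingers": 10}

```text
time: 8.83
ee_pos: [0.5856, -0.0747, 0.2544]
eef_rot: [[0.981, 0.193, 0.005], [0.193, -0.981, -0.002], [0.004, 0.003, -1.0]]
force: [-0.7, 0.1, -0.6]
grip_width: 0.0822
```

Run:
```python
from h import *
f=grab('side'); w=grab('wrist'); save(np.hstack([cv2.resize(f['img'][100:244,180:372],None,fx=2,fy=2),w['img'][40:328,64:448]]),'o.png')
s=monitor.sense(); print(s['ee_pos'].round(4),s['grip_width'],s['force'].round(1))
I=w['img'].astype(int);C=cloud(w); m=(I[...,2]>I[...,0]+40)&(C[...,2]>.12)&(C[...,2]<.145)
fit(w,m,.131,'placed roof'); P=C[m]; 
A=np.c_[P[:,:2]-P[:,:2].mean(0),np.ones(len(P))]; print('plane slope, z',np.linalg.lstsq(A,P[:,2],rcond=None)[0].round(4))
```

```text
[ 0.5846 -0.0744  0.2507] 0.08206392190910403 [-0.   0.4 -0.9]
placed roof 3685 rect [584.4 -74.3] [63.8 44.1] mean [585.8 -73.6] yaw 11.2 zmed 0.1322 pix 253.0 189.1
plane slope, z [-0.0025  0.0016  0.1322]
```

View pics/o.png

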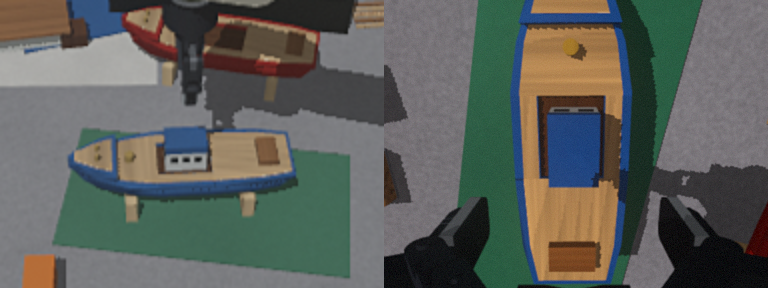

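The cabin stands level in the well: roof centred in the well at about (574,148), dark floor visible around it, yaw 11.2° like the boat, gripper clear. Handing in.

```bash
python3 -c "
from workcell import workorder; print(workorder.sign_off())"
```

```text
the job is handed in; nothing more can be done
None
```

The blue boat was the one on the green mat, so I set the blue-roofed cabin into its well, let go and backed off 130 mm. The job was handed in at about 9 s on the robot's clock. I did not touch the red cabin, the look-alikes or the other boat.

- **Set-down:** I lowered the last few millimetres in half-millimetre steps. The force read +4.6 N at the floor, at the height I had predicted, and I opened the fingers there.
- **Position:** In the last wrist image the cabin centre is about (584, −74) mm against a well centre of about (586, −72) mm. That is 2–3 mm off, with 10 mm of clearance all round.
- **Alignment:** The cabin's yaw is 11.2°, the same as the boat's. The roof is level within 0.3%, at 132 mm against an expected 131 mm, so it stands flat on the floor.
- **Checks that failed or disagreed:**
  - The first side-view fit of the well failed because its mask leaked, so I located the well from the top and wrist views, which agreed to about 1.5 mm.
  - The side view also put the cabin's roof about 2–3 mm off in y; the wrist view settled that.
  - The two-view height of the deck edge came out at about 90 mm, against 87 mm from the text.

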